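# Stow the bond tester's work-holders in their nests

## Robot

A 6-joint arm with a two-finger parallel gripper is mounted at the origin on the work surface. World frame = base frame: x ahead of the robot, y to its left, z up, the work surface at z = 0. Lengths are in m, angles in rad, forces in N, time in s.
With the tool pointing down it reaches from about 0.375 to 0.825 m from the base axis. Payload 5.5 kg.
Tool frame: the origin (TCP) lies on the front face of the gripper's body, between the roots of the fingers; the fingertips stand 73 mm ahead of it and the grasp point (between the pads) lies 54 mm ahead of it; z points along the fingers, y is the line along which they close (so a half turn about z gives the same grasp; the last joint's range is limited). The gripper opens to 85 mm and grips with 20 to 120 N. Pads are 22 mm wide; open, the fingers measure 114 mm over their backs; the gripper's body (76 mm by 85 mm) begins 54 mm behind the grasp point. The pads swing forward as they close: fully open they stand 13 mm farther back than shut.
Start: joints at [-1.328, 0.314, -0.047, 1.21, 0, 1.571], TCP at [0.144, -0.582, 0.304] pointing down, gripper open.
Joint ranges: [-2.67, 2.67], [-0.69, 1.73], [-1.03, 1.25], [-2.08, 2.16], [-1.42, 1.45], [-3.14, 3.14]. Speed limits (rad/s): [2.39, 2.39, 3.01, 3.14, 3.14, 3.14].

## Interface

Orientations are given as a 3x3 rotation matrix whose columns are the frame's x, y, z axes.
In Python, from station import env gives the robot as it stands. The module is installed in compiled form; this text tells all that it offers.
- The arm moves only by the tool creep_tool, called after "Emit:" as name([rows], argument=value, ...), one row to a line, values as JSON. Schema: {"type":"object","properties":{"deltas":{"type":"array","items":{"type":"array","prefixItems":[{"type":"array","items":{"type":"number"},"minItems":3,"maxItems":3},{"type":"array","items":{"type":"number"},"minItems":3,"maxItems":3},{"type":"number"}],"minItems":3,"maxItems":3},"minItems":1,"maxItems":5},"squeeze":{"type":"number"},"only":{"type":"string"},"quiet":{"type":"boolean"},"lines":{"type":"string"}},"required":["deltas"],"additionalProperties":false}. deltas is a list of rows, 1 to 5 of them, each written [[rx, ry, rz], [dx, dy, dz], opening]: a rotation vector rx, ry, rz in fractions of the full range, 1 being pi/2 rad, then dx, dy, dz in shares of the most that a row can go, 1 being 50 mm, then the finger opening in m; each row shifts and turns the commanded pose from where the row before left it, along the tool's axes as they then stand; what a row does not reach is not made up. A row lasts 1/10 s, in which the tool goes at most 0.05 m and 0.15 rad, less where a joint would pass 70% of its speed; a pose out of reach is approached as far as the arm can. The fingers move at their own pace and stop on an object; squeeze is the grip in N (left out, the last holds). Time passes only in rows, so rows that do not move let the fingers close. The tool returns the time, the measured TCP pose, the force, the opening and the grip force at its end. only (a regular expression) keeps the lines of the reply that match it, lines (a string "A,B") keeps lines A to B, and quiet returns only ok. Shift and turn numbers lie between -1 and 1, and a call with a number outside is refused. Input that does not fit is refused with a message, and nothing moves.
- env.get_obs(): the state, without advancing time (a new reading comes with each control period).
- env.camera(name): name is "scene" or "side" or "wrist"; returns a dict with "img" (480x640x3 uint8, red, green, blue), "depth" (480x640 float32, m along the optical axis (not along the pixel's ray), 0 where there is no reading), "fx", "fy", "cx", "cy" (pixels), "k1" (the pictures are not rectified: a ray, as slopes to the right and down, at radius r is drawn at 1 + k1 r^2 times it, then the intrinsics apply), "pose" (4x4, takes a point from camera to world coordinates); the wrist camera has in their place "mount" (4x4, takes a point from camera to tool coordinates, whose origin is the TCP and whose axes are the flange's). Camera axes: x right, y down, z forward; pixel columns grow to the right and rows downward; lengths in m; the calibration is good to about 2 mm. A picture is of the moment at which its call begins: read the wrist's pose just before it.
- env.close_job(): hands the job in; it is judged then, once.
Trained networks look in the newest picture that a camera, given by its name, has taken for a name from the list of things; names that differ only in an ending like _2 or _b are one class to them, and where a whole thing is asked for, a point or a joint stands for the part that bears it (a point fixed in the world has none). Each returns a list of dicts, best first, with "score" (0 to 1); they miss things now and then, are a little off and sometimes report something else, mostly with a low value. They report only what shows in the picture. A call takes as long as a camera call.
- env.silhouettes(name, camera): "mask" (480x640 bool, what is visible of it) and "rect" ([left, top, width, height] in pixels, round what is visible of it).
The state is a dict: "time_s": time; "qpos": joint angles; "qd": joint speeds; "joint_torque": joint torques, N m; "tcp_pos": TCP position; "tcp_rot": TCP orientation; "wrist_force": force on the tool from outside, world axes, zero at the start; "wrist_torque": the same for the moment, N m; "opening": finger opening in m; "gripper_force": force on a finger pad.
Only numpy, scipy, OpenCV 4.12 (cv2) and the standard library are available. Lean on these libraries where they do the work, as an engineer would, in place of code of your own. Each camera call takes 0.05 s, during which the arm holds its last target. There are 200 camera calls.

## Task

Tidy up at the bond tester: put each of the four metal work-holders (large round, small round, square, and the oblong vice) into the black-rimmed nest whose recess matches its shape and size, lying flat on the nest's floor inside the rim. Set each one down rather than dropping it, and leave the red joystick box and the white bottle where they are.

Things in the scene. Friction and masses are not known exactly. Their poses are not given: they have to be found in the camera images.
- large_round: Large round work-holder, about 0.25 to 0.45 kg: foot a disc of diameter 64 mm. Dark steel foot 14 mm thick; on it a central pale grip from 14 to 44 mm above the underside: a round post of diameter 26 mm. Loose, upright on the bench at the start. Origin: centre of the underside, z up.
- small_round: Small round work-holder, about 0.12 to 0.21 kg: foot a disc of diameter 40 mm. Dark steel foot 14 mm thick; on it a central pale grip from 14 to 44 mm above the underside: a round post of diameter 20 mm. Loose, upright on the bench at the start. Origin: centre of the underside, z up.
- square: Square work-holder, about 0.2 to 0.35 kg: foot 48 x 48 mm. Dark steel foot 14 mm thick; on it a central pale grip from 14 to 44 mm above the underside: a square post 24 x 24 mm with faces parallel to the foot's. Loose, upright on the bench at the start. Origin: centre of the underside, z up. x and y parallel to its sides.
- vice: Vice, about 0.25 to 0.45 kg: oblong foot 84 mm (along its x) x 36 mm (along its y). Dark steel foot 14 mm thick; on it a central pale grip from 14 to 44 mm above the underside: two jaws, together 34 mm long in x, 28 mm wide in y (grip across y). A screw with a 16 mm black knob, 24 mm up, ends at x = 40 mm. Loose, upright on the bench at the start. Origin: centre of the underside, z up.
- nest_large_round: Nest for the large round work-holder: round recess of inside diameter 78 mm (86 mm outside). Fixed plastic tray, open on top: grey floor 4 mm thick, black rim 4 mm thick, rising to 12 mm above the bench. Origin: centre of its underside, on the bench, z up; a holder resting flat on its floor has its underside 4 mm above this origin.
- nest_small_round: Nest for the small round work-holder: round recess of inside diameter 54 mm (62 mm outside). Fixed plastic tray, open on top: grey floor 4 mm thick, black rim 4 mm thick, rising to 12 mm above the bench. Origin: centre of its underside, on the bench, z up; a holder resting flat on its floor has its underside 4 mm above this origin.
- nest_square: Nest for the square work-holder: square recess 62 x 62 mm inside (70 x 70 mm outside), sides along its x and y. Fixed plastic tray, open on top: grey floor 4 mm thick, black rim 4 mm thick, rising to 12 mm above the bench. Origin: centre of its underside, on the bench, z up; a holder resting flat on its floor has its underside 4 mm above this origin.
- nest_vice: Nest for the vice: oblong recess, inside 98 mm (along its x) x 50 mm (along its y), outside 106 x 58 mm; either way round will do. Fixed plastic tray, open on top: grey floor 4 mm thick, black rim 4 mm thick, rising to 12 mm above the bench. Origin: centre of its underside, on the bench, z up; a holder resting flat on its floor has its underside 4 mm above this origin.
- joystick_box: Bystander: red joystick control box 60 x 90 x 35 mm with a short stick, 87 mm high in all, loose. Origin: centre of the underside.
- bottle: Bystander: white plastic bottle with a black cap, diameter 52 mm, 85 mm high, loose. Origin: centre of the underside.

How it is judged:
By the outcome, as a careful person would: the job done as asked, in the order asked, and still so for the second after the job is handed in, with the robot touching nothing.
It also fails if it takes over 96 s, if anything falls off the work surface, if the arm or the gripper's body presses on something with over 40 N, if the wrist force passes 120 N, or if a joint passes its speed limit or range.

## Working session

There is one attempt and no reset: what is moved stays moved. The work goes in short steps, Python scripts to look and compute and a tool call to move; the robot and the scene stay as the last step left them, time stands still between calls to the robot, and variables do not carry over. Pictures are saved under pics/ and viewed, at most 14 in all, crops included, and the job is handed in when it is done.

```bash
mkdir -p pics; python3 - <<'E'
from station import env
import cv2, numpy as np
o=env.get_obs(); print({k:np.round(v,3).tolist() for k,v in o.items()})
for n in("scene","side"):
    c=env.camera(n); cv2.imwrite(f"pics/{n}0.png",c["img"][:,:,::-1]); print(n,np.round(c["pose"],3).tolist(),c["fx"],c["k1"])
E
```

```text
{'time_s': 0.0, 'qpos': [-1.328, 0.314, -0.048, 1.21, -0.0, 1.571], 'qd': [-0.001, -0.001, -0.0, -0.001, -0.001, 0.001], 'joint_torque': [-0.002, -53.959, 33.975, 0.019, -0.0, -0.0], 'tcp_pos': [0.144, -0.582, 0.303], 'tcp_rot': [[0.971, 0.24, -0.0], [0.24, -0.971, 0.002], [-0.0, -0.002, -1.0]], 'wrist_force': [0.82, -0.115, -0.011], 'wrist_torque': [-0.029, 0.052, -0.059], 'gripper_force': 0.0, 'opening': 0.085}
scene [[0.707, 0.419, -0.569, 1.21], [0.707, -0.427, 0.564, -0.679], [-0.007, -0.802, -0.598, 0.693], [0.0, 0.0, 0.0, 1.0]] 501.70509497403384 -0.018503864335192386
side [[0.998, -0.052, 0.046, 0.513], [-0.068, -0.641, 0.765, -0.943], [-0.01, -0.766, -0.643, 0.776], [0.0, 0.0, 0.0, 1.0]] 489.4011819545556 -0.03720071409840132
```

View pics/scene0.png

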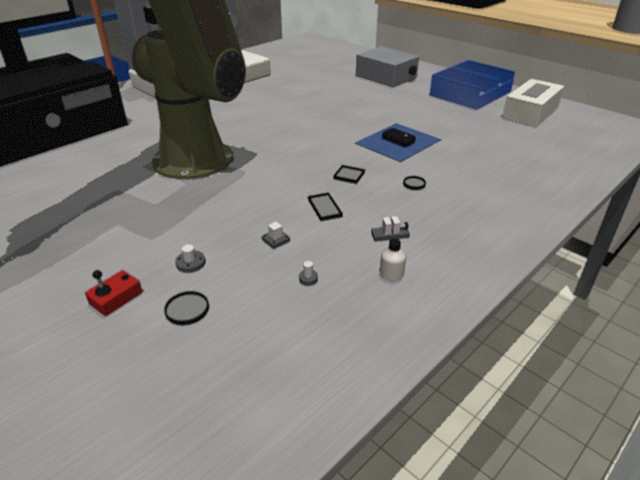

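View pics/side0.png

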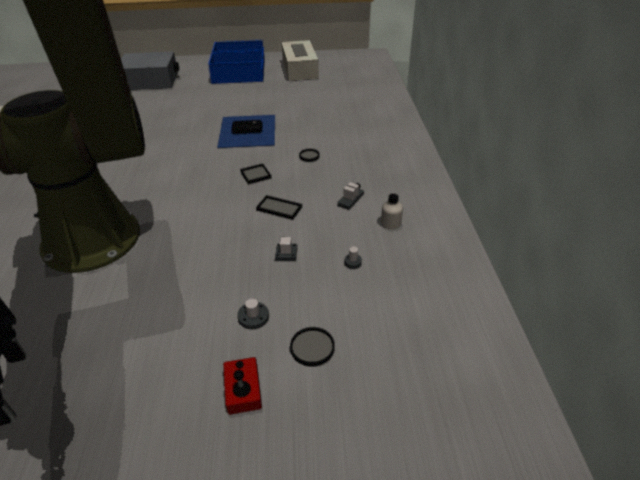

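Both views show everything: holders at scene px large (189,259), square (276,236), small (308,274), vice (391,229). Nests are at large (187,307), vice (325,206), square (349,174), small (414,183). I'll fit each model's silhouette in both cameras.

```bash
cat > h.py <<'E'
from station import env
import cv2, numpy as np
from scipy.optimize import minimize
def disc(d,z0,z1):
    a=np.linspace(0,2*np.pi,40,endpoint=False); p=np.c_[d/2*np.cos(a),d/2*np.sin(a)]
    return np.r_[np.c_[p,0*a+z0],np.c_[p,0*a+z1]]
def box(a,b,z0,z1):
    return np.array([[x,y,z] for x in(-a/2,a/2) for y in(-b/2,b/2) for z in(z0,z1)])
knob=np.array([[x,8e-3*np.cos(t),.024+8e-3*np.sin(t)] for x in(.034,.040) for t in np.arange(0,6.3,.4)])
M={"large_round":[disc(.064,0,.014),disc(.026,.014,.044)],"small_round":[disc(.04,0,.014),disc(.02,.014,.044)],
"square":[box(.048,.048,0,.014),box(.024,.024,.014,.044)],"vice":[box(.084,.036,0,.014),box(.034,.028,.014,.044),knob],
"nest_large_round":[disc(.086,0,.012)],"nest_small_round":[disc(.062,0,.012)],"nest_square":[box(.07,.07,0,.012)],"nest_vice":[box(.106,.058,0,.012)]}
def proj(c,P):
    T=np.linalg.inv(c["pose"]); q=P@T[:3,:3].T+T[:3,3]; s=q[:,:2]/q[:,2:]
    s=s*(1+c["k1"]*(s**2).sum(1,keepdims=True)); return s*[c["fx"],c["fy"]]+[c["cx"],c["cy"]]
def ray(c,uv):
    s0=(np.asarray(uv,float)-[c["cx"],c["cy"]])/[c["fx"],c["fy"]]; s=s0
    for _ in range(8): s=s0/(1+c["k1"]*(s**2).sum(-1,keepdims=True))
    return np.c_[s,np.ones(len(s))]
def onplane(c,uv,z):
    d=ray(c,uv)@c["pose"][:3,:3].T; o=c["pose"][:3,3]; return o+d*((z-o[2])/d[:,2])[:,None]
def render(c,n,p,z0=0):
    R=np.array([[np.cos(p[2]),-np.sin(p[2]),0],[np.sin(p[2]),np.cos(p[2]),0],[0,0,1]])
    m=np.zeros((480,640),np.uint8)
    for P in M[n]:
        uv=proj(c,P@R.T+[p[0],p[1],z0]); h=cv2.convexHull(np.round(uv*16).astype(np.int32))
        cv2.fillConvexPoly(m,h,255,cv2.LINE_AA,4)
    return m/255.
def fit(n,views,z0=0,x0=None):
    """views: list of (cam,mask); yaw free unless round"""
    rnd="round" in n
    if x0 is None:
        c,m=views[0]; v,u=np.nonzero(m); x0=onplane(c,[[u.mean(),v.mean()]],.008)[0,:2]
    def cost(p):
        p=np.r_[p[:2]/100,0 if rnd else p[2]]; t=0
        for c,m in views:
            r=render(c,n,p,z0); t+=1-np.minimum(r,m).sum()/max(np.maximum(r,m).sum(),1)
        return t/len(views)
    best=None
    for y in ([0] if rnd else np.arange(0,2*np.pi if n=="vice" else np.pi,np.pi/8)):
        s=np.array([x0[0]*100,x0[1]*100]+([] if rnd else [y]))
        S=np.vstack([s]+[s+d for d in np.diag([1,1,.3])[:len(s),:len(s)]])
        r=minimize(cost,s,method="Nelder-Mead",options=dict(initial_simplex=S,maxiter=150,xatol=.01,fatol=1e-4))
        if best is None or r.fun<best.fun: best=r
    p=best.x; return np.round(np.r_[p[:2]/100,0 if rnd else p[2]],4),round(best.fun,3)
def wrist():
    o=env.get_obs(); c=env.camera("wrist"); T=np.eye(4); T[:3,:3]=o["tcp_rot"]; T[:3,3]=o["tcp_pos"]
    c["pose"]=T@c["mount"]; return c,o
E
python3 - <<'E'
from h import *
C={k:env.camera(k) for k in("scene","side")}
for n in M:
    V=[]
    for k,c in C.items():
        s=env.silhouettes(n,k)
        print(n,k,[(round(x["score"],2),x["rect"]) for x in s[:2]])
        if s: V.append((c,s[0]["mask"].astype(float)))
    print("  both",*fit(n,V)," single",[fit(n,[v]) for v in V])
E
```

```text
large_round scene [(0.83, [177.8, 246.7, 28.4, 29.2])]
large_round side [(0.62, [237.4, 298.2, 32.6, 33.8])]
  both [ 0.4111 -0.278   0.    ] 0.142  single [(array([ 0.409 , -0.2786,  0.    ]), np.float64(0.157)), (array([ 0.4103, -0.2766,  0.    ]), np.float64(0.125))]
small_round scene [(0.88, [299.9, 259.4, 14.0, 28.1])]
small_round side [(0.79, [345.7, 249.5, 16.9, 17.7])]
  both [ 0.6316 -0.1347  0.    ] 0.243  single [(array([ 0.631 , -0.1342,  0.    ]), np.float64(0.224)), (array([ 0.6329, -0.1327,  0.    ]), np.float64(0.257))]
square scene [(0.73, [262.8, 225.3, 26.9, 25.3])]
square side [(0.6, [274.7, 236.0, 21.4, 26.5])]
  both [ 0.4806 -0.0917  1.5285] 0.15  single [(array([ 0.4822, -0.0934,  1.3617]), np.float64(0.124)), (array([ 0.4802, -0.0904,  1.5667]), np.float64(0.151))]
vice scene [(0.92, [368.9, 216.6, 40.1, 25.4])]
vice side [(0.79, [338.9, 184.2, 25.1, 24.3])]
  both [0.6566 0.1108 4.2228] 0.16  single [(array([0.6556, 0.1088, 0.9677]), np.float64(0.159)), (array([0.6572, 0.1131, 4.232 ]), np.float64(0.147))]
nest_large_round scene [(0.61, [161.2, 289.6, 49.0, 
[... 393 characters left out ...]
559 0.3388 0.    ] 0.225  single [(array([0.5573, 0.3368, 0.    ]), np.float64(0.235)), (array([0.5562, 0.3429, 0.    ]), np.float64(0.212))]
nest_square scene [(0.91, [335.6, 164.3, 31.5, 17.0])]
nest_square side [(0.61, [241.2, 166.3, 31.1, 18.2])]
  both [0.3966 0.2534 1.9983] 0.161  single [(array([0.3967, 0.2505, 2.1406]), np.float64(0.205)), (array([0.396 , 0.2532, 0.3508]), np.float64(0.098))]
nest_vice scene [(0.56, [309.9, 191.6, 34.0, 29.5])]
nest_vice side [(0.55, [258.0, 198.2, 43.9, 20.2]), (0.25, [338.7, 181.5, 26.9, 28.5])]
  both [ 0.4649  0.0855 -0.4841] 0.081  single [(array([0.4649, 0.0854, 2.6542]), np.float64(0.061)), (array([0.4649, 0.0868, 2.6337]), np.float64(0.096))]
```

```bash
python3 - <<'E'
from h import *
M["bottle"]=[disc(.052,0,.06),disc(.02,.06,.085)]; M["joystick_box"]=[box(.06,.09,0,.035)]
C={k:env.camera(k) for k in("scene","side")}
for n in("bottle","joystick_box"):
    V=[(c,s[0]["mask"].astype(float)) for k,c in C.items() if (s:=env.silhouettes(n,k))]
    print(n,*fit(n,V))
c,o=wrist(); print(np.round(c["mount"],3).tolist(),c["fx"],o["time_s"])
E
```

```text
bottle [0.7435 0.0029 0.3557] 0.588
joystick_box [ 0.3978 -0.446   0.1124] 0.124
[[0.0, -0.965, -0.264, 0.065], [1.0, -0.0, 0.0, -0.001], [-0.0, -0.264, 0.965, -0.069], [0.0, 0.0, 0.0, 1.0]] 387.269361894577 1.3
```

The rows are not in the units I measure in: shifts go in shares of 50 mm and turns go in shares of pi/2 rad. I convert before sending: 0.15 rad / 1.5708 = 0.0955.

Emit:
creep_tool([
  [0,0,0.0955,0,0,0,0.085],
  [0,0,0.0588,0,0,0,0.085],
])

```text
refused: deltas[0]: [0, 0, 0.0955, 0, 0, 0, 0.085] is too long (schema: maxItems 3). Nothing was moved.
```

Nothing moved. I misread the format; it is rows with the three-number parts in brackets of their own. Resending.

Emit:
creep_tool([
  [[0,0,0.0955],[0,0,0],0.085],
  [[0,0,0.0588],[0,0,0],0.085],
])

```text
time_s: 1.55
tcp_pos: [0.1442, -0.5824, 0.3039]
tcp_rot: [[1.0, -0.005, -0.0], [-0.005, -1.0, 0.0], [-0.0, -0.0, -1.0]]
wrist_force: [-1.2, 0.2, 0.1]
opening: 0.085
gripper_force: 0.0
```

Emit:
creep_tool([
  [[0,0,0],[0.6,-0.68,0],0.085],
  [[0,0,0],[0.6,-0.68,0],0.085],
  [[0,0,0],[0.6,-0.68,0],0.085],
  [[0,0,0],[0.6,-0.68,0],0.085],
  [[0,0,0],[0.6,-0.68,0],0.085],
])

```text
time_s: 2.05
tcp_pos: [0.295, -0.411, 0.3041]
tcp_rot: [[1.0, -0.0, 0.0], [-0.0, -1.0, -0.0], [0.0, 0.0, -1.0]]
wrist_force: [1.0, -0.4, -0.1]
opening: 0.085
gripper_force: 0.0
```

Emit:
creep_tool([
  [[0,0,0],[0.6,-0.68,0],0.085],
  [[0,0,0],[0.6,-0.68,0],0.085],
  [[0,0,0],[0.6,-0.68,0],0.085],
  [[0,0,0],[0.6,-0.64,0],0.085],
  [[0,0,0],[0,0,0],0.085],
])

```text
time_s: 2.55
tcp_pos: [0.417, -0.2749, 0.3041]
tcp_rot: [[1.0, 0.007, 0.002], [0.007, -1.0, 0.001], [0.002, -0.001, -1.0]]
wrist_force: [0.5, -1.4, -0.0]
opening: 0.0853
gripper_force: 0.0
```

```bash
cat > look.py <<'E'
from h import *
import sys
# look.py pic name[:z0] ...
c,o=wrist(); print(o["time_s"],np.round(o["tcp_pos"],4),"dt",np.linalg.norm(o["qd"]).round(3))
if sys.argv[1]!="-": cv2.imwrite(f"pics/{sys.argv[1]}.png",c["img"][:,:,::-1])
for a in sys.argv[2:]:
    n,_,z=a.partition(":"); z=float(z or 0); s=env.silhouettes(n,"wrist")
    if not s: print(n,"none"); continue
    print(n,round(s[0]["score"],2),np.round(s[0]["rect"]),*fit(n,[(c,s[0]["mask"].astype(float))],z))
E
python3 look.py w1 large_round nest_large_round square
```

```text
2.55 [ 0.417  -0.2749  0.3041] dt 0.111
large_round 0.71 [295. 180.  65.  66.] [ 0.4086 -0.2781  0.    ] 0.055
nest_large_round 0.63 [373.  34.  97. 103.] [ 0.5243 -0.3628  0.    ] 0.044
square 0.7 [ 88. 111.  68.  58.] [ 0.4782 -0.0939 -0.1081] 0.093
```

View pics/w1.png

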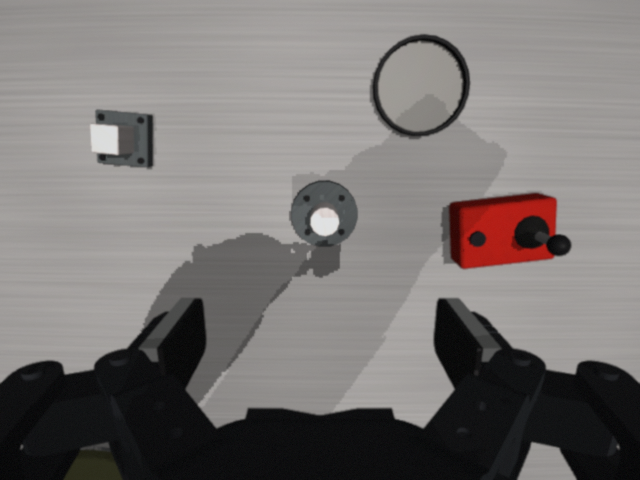

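The picture shows the large round holder at (324,213), its nest at (421,86), the joystick at (505,230) and the square at (124,138). Wrist fits agree with the fixed cameras, so I'll descend on the large round.

To row units: 0.05 m is 1, -0.0055 m is -0.11.

Emit:
creep_tool([
  [[0,0,0],[-0.11,0,0.8],0.06],
  [[0,0,0],[0,0,1],0.06],
  [[0,0,0],[0,0,1],0.06],
  [[0,0,0],[0,0,0.6],0.06],
  [[0,0,0],[0,0,0],0.06],
])

```text
time_s: 3.25
tcp_pos: [0.4048, -0.2775, 0.13]
tcp_rot: [[1.0, -0.002, -0.007], [-0.002, -1.0, 0.004], [-0.007, -0.004, -1.0]]
wrist_force: [-0.4, 0.2, 0.2]
opening: 0.0604
gripper_force: 0.0
```

Emit:
creep_tool([
  [[0,0,0],[0,0,0],0.06],
])

```text
time_s: 3.35
tcp_pos: [0.408, -0.2792, 0.1344]
tcp_rot: [[1.0, -0.002, -0.001], [-0.002, -1.0, 0.0], [-0.001, -0.0, -1.0]]
wrist_force: [0.6, -0.4, 0.5]
opening: 0.0599
gripper_force: 0.0
```

```bash
python3 look.py w2 large_round
```

```text
3.35 [ 0.408  -0.2792  0.1344] dt 0.051
large_round 0.66 [261. 197. 117. 124.] [ 0.4088 -0.2782  0.    ] 0.05
```

View pics/w2.png

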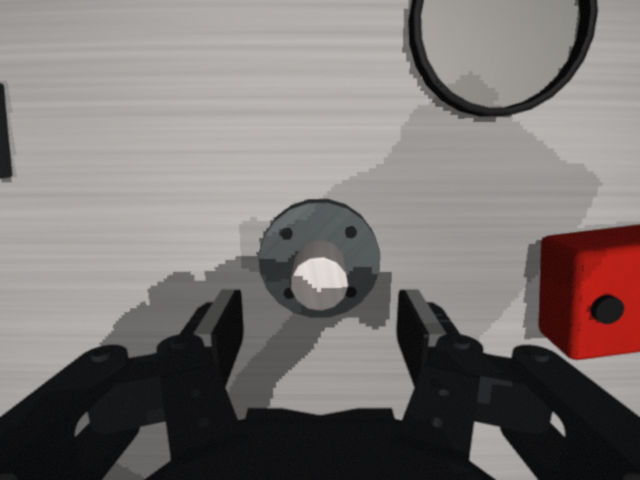

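The post at (320,280) is centred between the open fingers and the joystick is clear on the right. I'll go down, close and lift slightly.

To row units: 0.02 m is 0.4, -0.001 m is -0.02.

Emit:
creep_tool([
  [[0,0,0],[0.02,-0.02,0.4],0.06],
  [[0,0,0],[0,0,0.3],0.06],
  [[0,0,0],[0,0,0.18],0.06],
  [[0,0,0],[0,0,0],0.06],
  [[0,0,0],[0,0,0],0.015],
], squeeze=50)

```text
time_s: 3.95
tcp_pos: [0.4102, -0.2778, 0.091]
tcp_rot: [[1.0, 0.0, 0.001], [0.0, -1.0, -0.001], [0.001, 0.001, -1.0]]
wrist_force: [0.7, -0.5, 0.5]
opening: 0.0468
gripper_force: 0.0
```

Emit:
creep_tool([
  [[0,0,0],[0,0,0],0.015],
  [[0,0,0],[0,0,0],0.015],
  [[0,0,0],[0,0,0],0.015],
  [[0,0,0],[0,0,0],0.015],
  [[0,0,0],[0,0,0],0.015],
])

```text
time_s: 4.45
tcp_pos: [0.4103, -0.278, 0.0912]
tcp_rot: [[1.0, 0.0, 0.002], [0.0, -1.0, -0.002], [0.002, 0.002, -1.0]]
wrist_force: [-1.2, -0.2, 4.4]
opening: 0.0246
gripper_force: 48.8
```

To row units: 0.03 m is 0.6, -0.025 m is -0.5.

Emit:
creep_tool([
  [[0,0,0],[0,0,-0.2],0.015],
  [[0,0,0],[0,0,-0.5],0.015],
  [[0,0,0],[0,0,-0.5],0.015],
  [[0,0,0],[0.5,0.4,0],0.015],
  [[0,0,0],[0.6,0.44,0],0.015],
])

```text
time_s: 4.95
tcp_pos: [0.4648, -0.3194, 0.1517]
tcp_rot: [[1.0, 0.0, 0.001], [0.0, -1.0, -0.001], [0.001, 0.001, -1.0]]
wrist_force: [0.3, -0.2, -3.3]
opening: 0.0245
gripper_force: 49.7
```

Emit:
creep_tool([
  [[0,0,0],[0.6,0.44,0],0.015],
  [[0,0,0],[0.4,0.274,0],0.015],
  [[0,0,0],[0.21,0.14,0],0.015],
  [[0,0,0],[0,0,0],0.015],
  [[0,0,0],[0,0,0],0.015],
])

```text
time_s: 5.45
tcp_pos: [0.5245, -0.3614, 0.1497]
tcp_rot: [[1.0, 0.0, -0.001], [0.0, -1.0, 0.001], [-0.001, -0.001, -1.0]]
wrist_force: [-0.4, 0.3, -3.7]
opening: 0.0242
gripper_force: 49.6
```

```bash
python3 look.py w3 nest_large_round large_round:0.06
```

```text
5.45 [ 0.5245 -0.3614  0.1497] dt 0.029
nest_large_round 0.65 [250. 173. 153. 106.] [ 0.525  -0.3633  0.    ] 0.611
large_round 0.64 [248. 220. 147. 149.] [ 0.5226 -0.3605  0.    ] 0.302
```

View pics/w3.png

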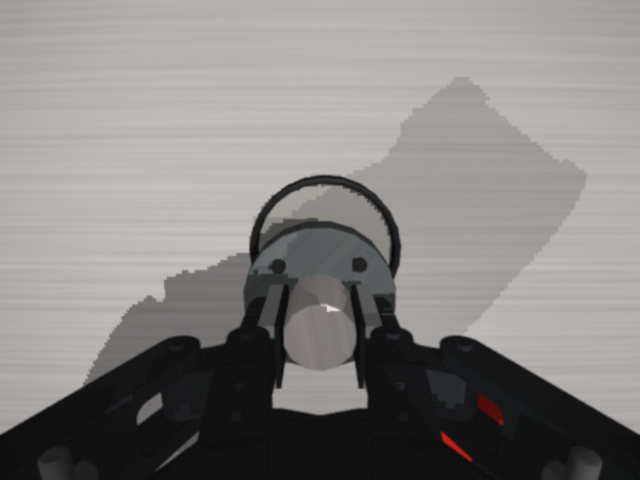

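The held holder (foot around (320,290)) lines up with the nest ring centre (325,240 when partly hidden). Lowering gently.

To row units: 0.02 m is 0.4, 0.004 m is 0.08.

Emit:
creep_tool([
  [[0,0,0],[0.02,0.02,0.4],0.015],
  [[0,0,0],[0,0,0.4],0.015],
  [[0,0,0],[0,0,0.2],0.015],
  [[0,0,0],[0,0,0.08],0.015],
  [[0,0,0],[0,0,0.02],0.015],
])

```text
time_s: 6.1
tcp_pos: [0.5257, -0.3626, 0.0953]
tcp_rot: [[1.0, 0.0, -0.001], [0.0, -1.0, 0.0], [-0.001, -0.0, -1.0]]
wrist_force: [-0.5, 0.9, -2.5]
opening: 0.0245
gripper_force: 49.5
```

Emit:
creep_tool([
  [[0,0,0],[0,0,0.02],0.015],
  [[0,0,0],[0,0,0],0.015],
])

```text
time_s: 6.3
tcp_pos: [0.5259, -0.3627, 0.0953]
tcp_rot: [[1.0, 0.0, -0.0], [0.0, -1.0, 0.0], [-0.0, -0.0, -1.0]]
wrist_force: [-4.0, 2.7, 5.5]
opening: 0.0243
gripper_force: 50.3
```

To row units: -0.02 m is -0.4.

Emit:
creep_tool([
  [[0,0,0],[0,0,0],0.06],
  [[0,0,0],[0,0,0],0.06],
  [[0,0,0],[0,0,0],0.06],
  [[0,0,0],[0,0,0],0.06],
  [[0,0,0],[0,0,-0.4],0.06],
])

```text
time_s: 6.8
tcp_pos: [0.5247, -0.3619, 0.1115]
tcp_rot: [[1.0, 0.0, -0.004], [0.0, -1.0, 0.003], [-0.004, -0.003, -1.0]]
wrist_force: [0.5, 0.2, 0.3]
opening: 0.0599
gripper_force: 0.0
```

Emit:
creep_tool([
  [[0,0,0],[0,0,-0.8],0.06],
  [[0,0,0],[0,0,-0.9],0.06],
  [[0,0,0],[0,0,-0.4],0.06],
  [[0,0,0],[0,0,0],0.06],
])

```text
time_s: 7.2
tcp_pos: [0.5281, -0.3643, 0.2233]
tcp_rot: [[1.0, 0.0, 0.006], [0.0, -1.0, -0.004], [0.006, 0.004, -1.0]]
wrist_force: [0.8, -0.2, 0.2]
opening: 0.06
gripper_force: 0.0
```

```bash
python3 look.py - large_round:0.004
```

```text
7.2 [ 0.5281 -0.3643  0.2233] dt 0.09
large_round 0.97 [276. 187.  85.  87.] [ 0.5241 -0.3618  0.    ] 0.067
```

Emit:
creep_tool([
  [[0,0,0],[0.36,-0.76,-0.2],0.06],
  [[0,0,0],[0.36,-0.76,-0.2],0.06],
  [[0,0,0],[0.36,-0.76,0],0.06],
  [[0,0,0],[0.36,-0.76,0],0.06],
  [[0,0,0],[0.36,-0.76,0],0.06],
])

```text
time_s: 7.8
tcp_pos: [0.6157, -0.1711, 0.2367]
tcp_rot: [[1.0, 0.0, -0.003], [0.0, -1.0, 0.001], [-0.003, -0.001, -1.0]]
wrist_force: [1.1, -0.2, 0.5]
opening: 0.06
gripper_force: 0.0
```

Emit:
creep_tool([
  [[0,0,0],[0.2,-0.4,0],0.06],
  [[0,0,0],[0.12,-0.36,0],0.06],
  [[0,0,0],[0,0,0],0.06],
  [[0,0,0],[0,0,0],0.06],
])

```text
time_s: 8.2
tcp_pos: [0.6314, -0.135, 0.2378]
tcp_rot: [[1.0, 0.001, -0.002], [0.001, -1.0, -0.0], [-0.002, 0.0, -1.0]]
wrist_force: [-0.3, -0.9, -0.1]
opening: 0.0601
gripper_force: 0.0
```

```bash
python3 look.py w4 small_round square
```

```text
8.2 [ 0.6314 -0.135   0.2378] dt 0.025
small_round 0.75 [296. 195.  48.  52.] [ 0.6295 -0.1351  0.    ] 0.11
square 0.61 [247. 354.  57.  57.] [ 0.4796 -0.0927  1.4865] 0.209
```

View pics/w4.png

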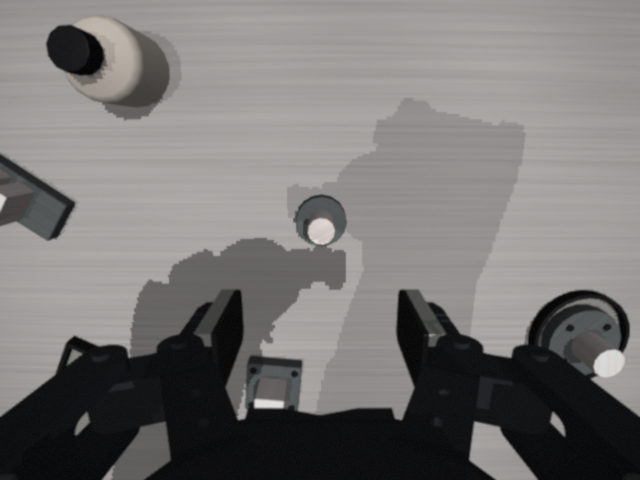

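The picture shows the small holder at (320,221), the large one seated in its nest (580,345), the bottle at (100,60) and the vice at left. Picking the small one.

To row units: 0.045 m is 0.9, -0.0015 m is -0.03.

Emit:
creep_tool([
  [[0,0,0],[-0.03,0,0.9],0.05],
  [[0,0,0],[0,0,0.9],0.05],
  [[0,0,0],[0,0,0.6],0.05],
  [[0,0,0],[0,0,0.3],0.05],
  [[0,0,0],[0,0,0.24],0.05],
])

```text
time_s: 8.85
tcp_pos: [0.6302, -0.1357, 0.0911]
tcp_rot: [[1.0, -0.001, -0.001], [-0.001, -1.0, 0.0], [-0.001, -0.0, -1.0]]
wrist_force: [1.0, -0.3, -0.2]
opening: 0.05
gripper_force: 0.0
```

Emit:
creep_tool([
  [[0,0,0],[0,0,0],0.05],
  [[0,0,0],[0,0,0],0.05],
  [[0,0,0],[0,0,0],0.01],
  [[0,0,0],[0,0,0],0.01],
  [[0,0,0],[0,0,0],0.01],
])

```text
time_s: 9.35
tcp_pos: [0.6315, -0.1352, 0.0935]
tcp_rot: [[1.0, 0.0, 0.002], [0.0, -1.0, -0.001], [0.002, 0.001, -1.0]]
wrist_force: [-0.4, 0.5, 5.9]
opening: 0.0184
gripper_force: 48.6
```

Emit:
creep_tool([
  [[0,0,0],[0,0,0],0.01],
  [[0,0,0],[0,0,0],0.01],
])

```text
time_s: 9.55
tcp_pos: [0.6315, -0.1352, 0.0934]
tcp_rot: [[1.0, 0.0, 0.002], [0.0, -1.0, -0.001], [0.002, 0.001, -1.0]]
wrist_force: [-0.2, -0.1, 5.9]
opening: 0.018
gripper_force: 48.7
```

To row units: -0.04 m is -0.8, -0.03 m is -0.6.

Emit:
creep_tool([
  [[0,0,0],[0,0,-0.2],0.01],
  [[0,0,0],[0,0,-0.6],0.01],
  [[0,0,0],[0,0,-0.8],0.01],
  [[0,0,0],[0,0,-0.6],0.01],
  [[0,0,0],[0,-0.4,-0.2],0.01],
])

```text
time_s: 10.05
tcp_pos: [0.6322, -0.1167, 0.2165]
tcp_rot: [[1.0, -0.002, 0.006], [-0.002, -1.0, -0.002], [0.006, 0.002, -1.0]]
wrist_force: [0.8, -0.5, -1.3]
opening: 0.0183
gripper_force: 49.2
```

Emit:
creep_tool([
  [[0,0,0],[-0.16,-0.9,0],0.01],
  [[0,0,0],[-0.16,-0.9,0],0.01],
  [[0,0,0],[-0.16,-0.9,0],0.01],
  [[0,0,0],[-0.16,-0.9,0],0.01],
  [[0,0,0],[-0.16,-0.9,0],0.01],
])

```text
time_s: 10.55
tcp_pos: [0.5897, 0.0603, 0.2136]
tcp_rot: [[0.996, 0.084, -0.005], [0.084, -0.996, 0.043], [-0.001, -0.043, -0.999]]
wrist_force: [0.3, 0.2, -1.8]
opening: 0.0181
gripper_force: 49.3
```

Emit:
creep_tool([
  [[0,0,0],[-0.16,-0.9,0],0.01],
  [[0,0,0],[-0.16,-0.9,0],0.01],
  [[0,0,0],[-0.16,-0.9,0],0.01],
  [[0,0,0],[-0.16,-0.9,0],0.01],
  [[0,0,0],[-0.07,-0.6,0],0.01],
])

```text
time_s: 11.05
tcp_pos: [0.5426, 0.1635, 0.2293]
tcp_rot: [[0.972, 0.232, -0.032], [0.234, -0.965, 0.121], [-0.002, -0.125, -0.992]]
wrist_force: [-0.1, 0.0, -0.6]
opening: 0.0185
gripper_force: 49.3
```

Emit:
creep_tool([
  [[0,0,0],[0,-0.38,0],0.01],
  [[0,0,0],[0,0,0],0.01],
  [[0,0,0],[0,0,0],0.01],
])

```text
time_s: 11.35
tcp_pos: [0.5419, 0.1715, 0.231]
tcp_rot: [[0.969, 0.243, -0.034], [0.245, -0.961, 0.127], [-0.002, -0.131, -0.991]]
wrist_force: [0.8, -0.5, -1.6]
opening: 0.0182
gripper_force: 49.3
```

```bash
python3 look.py w5 nest_small_round nest_square; python3 - <<'E'
from h import *
C={k:env.camera(k) for k in("scene","side")}
V=[]
for k,c in C.items():
    s=env.silhouettes("nest_small_round",k); print(k,[(x["score"],x["rect"]) for x in s])
E
```

```text
11.35 [0.5419 0.1715 0.231 ] dt 0.012
nest_small_round none
nest_square 0.85 [183. 312.  73.  35.] [0.4058 0.2617 1.347 ] 0.734
scene [(0.73, [310.7, 195.0, 31.7, 24.0]), (0.57, [400.9, 179.1, 26.3, 10.7])]
side [(0.8, [299.3, 150.2, 21.5, 10.7])]
```

View pics/w5.png

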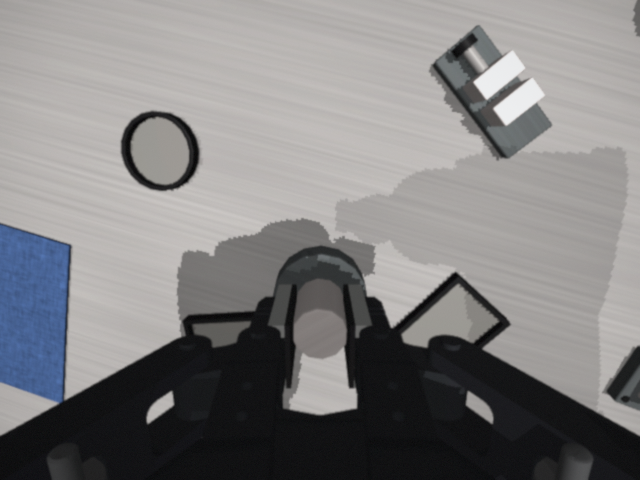

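Joint 6 hit its limit, so the tool tilted at about (0.54, 0.17) and the nest sits ahead-left at (160,150). I'll right the tool at a yaw that leaves joint 6 room.

```bash
cat > go.py <<'E'
from h import *
from scipy.spatial.transform import Rotation as Ro
import sys
# go.py yaw x y z : rotvec (tool) to a downward pose with tool x at yaw; translation in the FINAL tool axes
y,*t=map(float,sys.argv[1:]); o=env.get_obs(); R=np.array(o["tcp_rot"])
T=np.array([[np.cos(y),np.sin(y),0],[np.sin(y),-np.cos(y),0],[0,0,-1]])
print("q",np.round(o["qpos"],3),"tcp",np.round(o["tcp_pos"],4),"t",o["time_s"])
print("rotvec",np.round(Ro.from_matrix(R.T@T).as_rotvec(),4))
if t: print("d",np.round(T.T@(np.array(t)-o["tcp_pos"]),4), "dnow",np.round(R.T@(np.array(t)-o["tcp_pos"]),4), "q6 after",round(np.arctan2(t[1],t[0])-y+np.pi,2))
E
python3 go.py 1.0 0.5575 0.339 0.213; python3 - <<'E'
from h import *
C={k:env.camera(k) for k in("scene","side")}
V=[(C[k],max(env.silhouettes("nest_small_round",k),key=lambda s:(s["rect"][0]>380 or k=="side"))["mask"].astype(float)) for k in C]
print(fit("nest_small_round",V,x0=[.557,.339]))
# wrist: ring centre seen at px (160,150)
c,o=wrist(); print(onplane(c,[[160,150]],.010))
E
```

```text
q [ 0.247  0.295 -0.248  1.03   0.132  3.141] tcp [0.5417 0.1715 0.2309] t 11.7
rotvec [-0.1269 -0.0478 -0.7515]
d [ 0.1495 -0.0772  0.0179] dnow [ 0.0564 -0.1548  0.0385] q6 after 2.69
(array([0.5564, 0.3383, 0.    ]), np.float64(0.126))
[[0.55500604 0.33642317 0.01      ]]
```

To row units: -0.1253 rad / 1.5708 = -0.0798.

Emit:
creep_tool([
  [[-0.0135,-0.0051,-0.0798],[0,0,0],0.01],
  [[-0.0135,-0.0051,-0.0798],[0,0,0],0.01],
  [[-0.0135,-0.0051,-0.0798],[0,0,0],0.01],
  [[-0.0135,-0.0051,-0.0798],[0,0,0],0.01],
  [[-0.0135,-0.0051,-0.0798],[0,0,0],0.01],
])

```text
time_s: 12.45
tcp_pos: [0.5417, 0.172, 0.231]
tcp_rot: [[0.636, 0.771, -0.012], [0.771, -0.636, 0.018], [0.006, -0.021, -1.0]]
wrist_force: [-0.2, 0.5, -2.0]
opening: 0.0183
gripper_force: 49.3
```

Emit:
creep_tool([
  [[-0.0135,-0.0051,-0.0798],[0,0,0],0.01],
  [[0,0,0],[0,0,0],0.01],
  [[0,0,0],[0,0,0],0.01],
])

```text
time_s: 12.75
tcp_pos: [0.5415, 0.172, 0.2311]
tcp_rot: [[0.542, 0.841, 0.0], [0.841, -0.542, 0.0], [0.0, -0.0, -1.0]]
wrist_force: [0.7, -0.6, -2.2]
opening: 0.0181
gripper_force: 49.3
```

```bash
python3 go.py 1.0 0.556 0.338 0.213
```

```text
q [ 0.307  0.293 -0.244  1.033  0.     2.451] tcp [0.5415 0.172  0.2311] t 12.75
rotvec [-0.0001 -0.0003 -0.0017]
d [ 0.1475 -0.0775  0.0181] dnow [ 0.1473 -0.0777  0.0181] q6 after 2.69
```

To row units: 0.043 m is 0.86, 0.04 m is 0.8.

Emit:
creep_tool([
  [[0,0,0],[0.8,-0.42,0],0.01],
  [[0,0,0],[0.86,-0.44,0],0.01],
  [[0,0,0],[0.8,-0.42,0],0.01],
  [[0,0,0],[0.4,-0.2,0],0.01],
  [[0,0,0],[0.12,-0.07,0],0.01],
])

```text
time_s: 13.25
tcp_pos: [0.5568, 0.3417, 0.2306]
tcp_rot: [[0.539, 0.842, 0.0], [0.842, -0.539, 0.001], [0.001, -0.0, -1.0]]
wrist_force: [-0.4, -0.9, -1.7]
opening: 0.018
gripper_force: 49.3
```

Emit:
creep_tool([
  [[0,0,0],[0,0,0.6],0.01],
  [[0,0,0],[0,0,0.4],0.01],
  [[0,0,0],[0,0,0],0.01],
])

```text
time_s: 13.55
tcp_pos: [0.5549, 0.337, 0.1777]
tcp_rot: [[0.541, 0.841, -0.005], [0.841, -0.541, -0.004], [-0.006, -0.002, -1.0]]
wrist_force: [-1.4, -0.2, -3.0]
opening: 0.0183
gripper_force: 49.2
```

```bash
python3 look.py w6; python3 go.py 1.0 0.556 0.338 0.0975
```

```text
13.55 [0.5549 0.337  0.1777] dt 0.075
q [ 0.546  0.479 -0.095  1.001 -0.     2.689] tcp [0.5558 0.3376 0.1796] t 13.6
rotvec [-0.0013  0.0035 -0.0011]
d [ 0.0005 -0.      0.0821] dnow [0.0007 0.0001 0.0821] q6 after 2.69
```

View pics/w6.png

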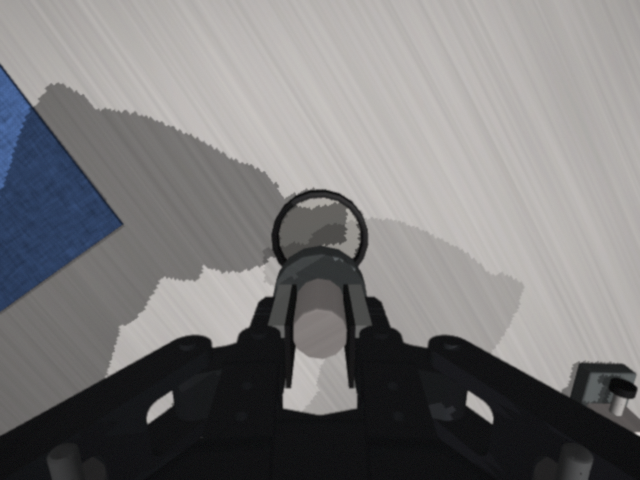

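Ring spans columns 273–368, top edge row 190; laterally centred under the holder. Check the fore-aft position from the top edge.

To row units: 0.025 m is 0.5, 0.015 m is 0.3.

```bash
python3 - <<'E'
from h import *
c,o=wrist(); R=np.array(o["tcp_rot"])
P=onplane(c,[[320,189.5],[273,235],[368,235]],.012); q=(P-o["tcp_pos"])@R
print(q.round(4), "centre fore-aft",q[0,0]-.031,"lat",q[1:,1].mean())
E
```

```text
[[ 0.0336 -0.0012  0.1675]
 [ 0.0048 -0.0309  0.1677]
 [ 0.0048  0.0291  0.1676]] centre fore-aft 0.0026061840139855325 lat -0.000926506945276977
```

Emit:
creep_tool([
  [[0,0,0],[0,0,0.5],0.01],
  [[0,0,0],[0,0,0.5],0.01],
  [[0,0,0],[0,0,0.3],0.01],
  [[0,0,0],[0,0,0.1],0.01],
  [[0,0,0],[0,0,0],0.01],
])

```text
time_s: 14.15
tcp_pos: [0.5569, 0.339, 0.1113]
tcp_rot: [[0.54, 0.842, 0.0], [0.842, -0.54, -0.0], [-0.0, 0.0, -1.0]]
wrist_force: [-0.0, 0.1, -1.4]
opening: 0.018
gripper_force: 49.2
```

To row units: 0.008 m is 0.16, 0.004 m is 0.08.

Emit:
creep_tool([
  [[0,0,0],[0.06,-0.02,0],0.01],
  [[0,0,0],[0,0,0.16],0.01],
  [[0,0,0],[0,0,0.08],0.01],
  [[0,0,0],[0,0,0.03],0.01],
  [[0,0,0],[0,0,0],0.01],
])

```text
time_s: 14.65
tcp_pos: [0.5591, 0.3432, 0.1032]
tcp_rot: [[0.539, 0.842, 0.005], [0.842, -0.539, 0.003], [0.005, 0.003, -1.0]]
wrist_force: [-8.5, -6.3, 31.7]
opening: 0.0183
gripper_force: 52.9
```

Contact too high; likely on the rim. I'll back off and look.

To row units: -0.02 m is -0.4, -0.01 m is -0.2.

Emit:
creep_tool([
  [[0,0,0],[0,0,-0.2],0.01],
  [[0,0,0],[0,0,-0.4],0.01],
  [[0,0,0],[0,0,-0.2],0.01],
  [[0,0,0],[0,0,0],0.01],
  [[0,0,0],[0,0,0],0.01],
])

```text
time_s: 15.15
tcp_pos: [0.5575, 0.3423, 0.1372]
tcp_rot: [[0.539, 0.842, 0.0], [0.842, -0.539, -0.0], [0.0, 0.0, -1.0]]
wrist_force: [-0.5, 0.3, -2.3]
opening: 0.0185
gripper_force: 49.4
```

```bash
python3 look.py w7; python3 - <<'E'
from h import *
ims=[]
for k,(u,v) in {"scene":(414,183),"side":(309,155)}.items():
    c=env.camera(k); ims.append(cv2.resize(c["img"][v-60:v+30,u-60:u+60,::-1],None,fx=3.3,fy=3.3,interpolation=2))
w=cv2.imread("pics/w7.png")[150:410,160:480]
w=cv2.resize(w,(400,297)); cv2.imwrite("pics/m7.png",np.vstack([np.hstack(ims),np.hstack([w,0*w])[:, :792]]))
E
```

```text
15.15 [0.5575 0.3423 0.1372] dt 0.021
```

View pics/m7.png

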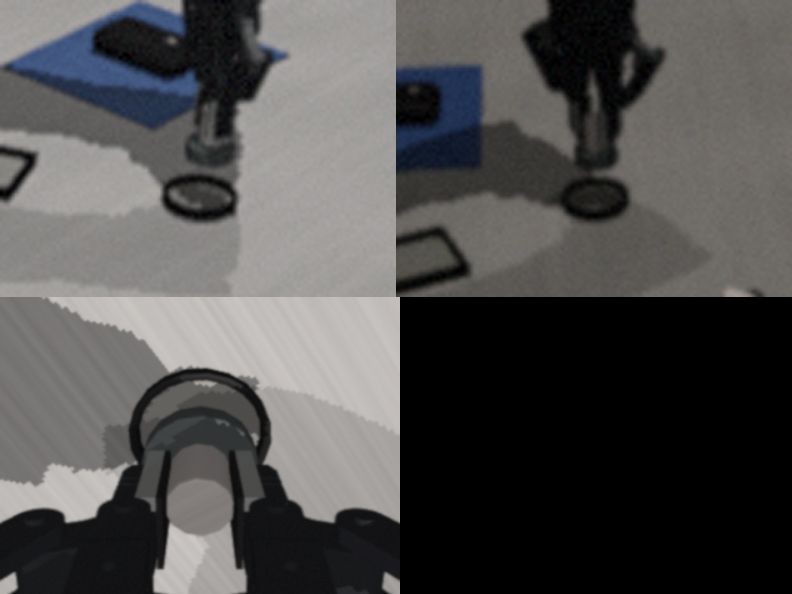

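In the scene view the foot sits ~2.4 px right of the ring, while the side view has it centred. Wrist: foot front edge at about (320,247), ring front at (320,213). Working out the offset numerically.

```bash
python3 - <<'E'
from h import *
c,o=wrist(); R=np.array(o["tcp_rot"]); t=np.array(o["tcp_pos"])
f=lambda uv,z:((onplane(c,[uv],z)-t)@R)[0].round(4)
print("ring ctr x",f([320,212.5],.012)[0]-.031, "foot ctr x", [f([320,247],z)[0]-.02 for z in(.044,.058)])
g=c["depth"][:, 320]; d=[(v,*(((ray(c,[[320,v]])[0]*g[v])@c["pose"][:3,:3].T+c["pose"][:3,3]-t)@R).round(4)[[0,2]]) for v in range(205,350,5)]
for r in d: print(r)
S={k:env.camera(k) for k in("scene","side")}
for n,z in(("small_round",.0438),("nest_small_round",0)):
  for k,cc in S.items():
    s=env.silhouettes(n,k)
    for x in s[:2]: print(n,k,round(x["score"],2),np.round(x["rect"]))
E
```

```text
ring ctr x -0.0030999999999999986 foot ctr x [np.float64(-0.0009000000000000015), np.float64(0.003199999999999998)]
(205, np.float64(0.0293), np.float64(0.1381))
(210, np.float64(0.0267), np.float64(0.1374))
(215, np.float64(0.0263), np.float64(0.1259))
(220, np.float64(0.0239), np.float64(0.1248))
(225, np.float64(0.0195), np.float64(0.1326))
(230, np.float64(0.0166), np.float64(0.1331))
(235, np.float64(0.0135), np.float64(0.1343))
(240, np.float64(0.0112), np.float64(0.1325))
(245, np.float64(0.0082), np.float64(0.133))
(250, np.float64(0.0197), np.float64(0.0858))
(255, np.float64(0.0193), np.float64(0.0803))
(260, np.float64(0.0171), np.float64(0.0806))
(265, np.float64(0.015), np.float64(0.0803))
(270, np.float64(0.0127), np.float64(0.0807))
(275, np.float64(0.0105), np.float64(0.0808))
(280, np.float64(0.0094), np.float64(0.078))
(285, np.float64(0.0097), np.float64(0.0718))
(290, np.float64(0.0093), np.float64(0.0677))
(295, np.float64(0.0095), np.float64(0.0626))
(300, np.float64(0.0092), np.float64(0.0589))
(305, np.float64(0.0096), np.float64(0.0538))
(310, np.float64(0.0091), np.float64(0.0509))
(315, np.float64(0.0081), np.float64(0.0491))
(320, np.float64(0.0057), np.float64(0.0503))
(325, np.float64(0.0037), np.float64(0.0505))
(330, np.float64(0.0022), np.float64(0.0497))
(335, np.float64(0.0002), np.float64(0.0499))
(340, np.float64(-0.0023), np.float64(0.051))
(345, np.float64(-0.0042), np.float64(0.0509))
small_round side 0.66 [303. 131.  12.  13.]
nest_small_round scene 0.71 [405. 180.  22.  10.]
nest_small_round scene 0.34 [260. 226.  30.  24.]
nest_small_round side 0.63 [299. 146.  21.  17.]
```

Depth shows the foot flat but ~2.5 mm too far forward of the ring centre (plus settling motion). Correct and lower slowly.

To row units: 0.01 m is 0.2, 0.008 m is 0.16.

Emit:
creep_tool([
  [[0,0,0],[-0.054,0,0],0.01],
  [[0,0,0],[0,0,0.2],0.01],
  [[0,0,0],[0,0,0.16],0.01],
  [[0,0,0],[0,0,0.08],0.01],
  [[0,0,0],[0,0,0],0.01],
])

```text
time_s: 16.15
tcp_pos: [0.5553, 0.3395, 0.1141]
tcp_rot: [[0.539, 0.842, -0.002], [0.842, -0.539, -0.001], [-0.002, -0.001, -1.0]]
wrist_force: [-0.3, -0.3, -2.5]
opening: 0.018
gripper_force: 49.4
```

```bash
python3 - <<'E'
from h import *
c,o=wrist(); R=np.array(o["tcp_rot"]); t=np.array(o["tcp_pos"]); print(t.round(4))
D=c["depth"]; v,u=np.mgrid[0:480,0:640]; q=((ray(c,np.c_[u.ravel(),v.ravel()])*D.ravel()[:,None])@c["pose"][:3,:3].T+c["pose"][:3,3])
h=q[:,2].reshape(480,640); q=((q-t)@R).reshape(480,640,3)
for n,m in(("rim",(h>.008)&(h<.014)),("foot",(h>t[2]-.0835)&(h<t[2]-.078))):
    m&=(np.hypot(q[...,0],q[...,1])<.05); m&=(c["img"].mean(2)<110); 
    p=q[m]; lo,hi=np.percentile(p[:,1],[1,99]); print(n,m.sum(),"y mid",(lo+hi)/2,"width",hi-lo,"x max",np.percentile(p[:,0],99.))
E
```

```text
[0.5553 0.3395 0.1141]
rim 1959 y mid -0.001131788356374593 width 0.05992267049219836 x max 0.02927531829780582
foot 2174 y mid -0.0015427992642290927 width 0.03704677054591504 x max 0.019439189269985686
```

To row units: 0.005 m is 0.1, 0.004 m is 0.08.

Emit:
creep_tool([
  [[0,0,0],[-0.02,0,0.08],0.01],
  [[0,0,0],[0,0,0.1],0.01],
  [[0,0,0],[0,0,0.08],0.01],
  [[0,0,0],[0,0,0.04],0.01],
  [[0,0,0],[0,0,0],0.01],
])

```text
time_s: 16.7
tcp_pos: [0.5553, 0.3389, 0.1]
tcp_rot: [[0.539, 0.842, -0.0], [0.842, -0.539, -0.001], [-0.001, 0.0, -1.0]]
wrist_force: [0.6, -0.0, -2.0]
opening: 0.0181
gripper_force: 49.4
```

Emit:
creep_tool([
  [[0,0,0],[0,0,0.01],0.01],
  [[0,0,0],[0,0,0],0.01],
])

```text
time_s: 16.9
tcp_pos: [0.5556, 0.3392, 0.1002]
tcp_rot: [[0.539, 0.842, 0.001], [0.842, -0.539, -0.0], [0.0, 0.0, -1.0]]
wrist_force: [-0.0, -0.6, -2.2]
opening: 0.0181
gripper_force: 49.4
```

To row units: 0.001 m is 0.02, 0.0008 m is 0.016.

Emit:
creep_tool([
  [[0,0,0],[0,0,0.02],0.01],
  [[0,0,0],[0,0,0.016],0.01],
  [[0,0,0],[0,0,0],0.01],
])

```text
time_s: 17.2
tcp_pos: [0.5555, 0.339, 0.0981]
tcp_rot: [[0.539, 0.842, 0.0], [0.842, -0.539, -0.0], [-0.0, 0.0, -1.0]]
wrist_force: [-0.3, 0.2, -2.2]
opening: 0.0183
gripper_force: 49.4
```

To row units: 0.0008 m is 0.016, 0.0007 m is 0.014.

Emit:
creep_tool([
  [[0,0,0],[0,0,0.016],0.01],
  [[0,0,0],[0,0,0],0.01],
  [[0,0,0],[0,0,0.014],0.01],
  [[0,0,0],[0,0,0],0.01],
])

```text
time_s: 17.6
tcp_pos: [0.5556, 0.3391, 0.0975]
tcp_rot: [[0.54, 0.842, 0.001], [0.842, -0.54, 0.0], [0.0, 0.001, -1.0]]
wrist_force: [-1.9, -1.3, 4.5]
opening: 0.0179
gripper_force: 50.1
```

The rows are not in the units I measure in: shifts go in shares of 50 mm and turns go in shares of pi/2 rad. I convert before sending: -0.04 m is -0.8, -0.015 m is -0.3.

Emit:
creep_tool([
  [[0,0,0],[0,0,0],0.04],
  [[0,0,0],[0,0,0],0.05],
  [[0,0,0],[0,0,0],0.05],
  [[0,0,0],[0,0,-0.3],0.05],
  [[0,0,0],[0,0,-0.8],0.05],
])

```text
time_s: 18.1
tcp_pos: [0.5532, 0.3377, 0.1491]
tcp_rot: [[0.539, 0.842, -0.006], [0.842, -0.539, -0.004], [-0.007, -0.003, -1.0]]
wrist_force: [-0.0, -0.3, -0.0]
opening: 0.0499
gripper_force: 0.0
```

Emit:
creep_tool([
  [[0,0,0],[0,0,-0.8],0.06],
  [[0,0,0],[0,0,-0.6],0.06],
  [[0,0,0],[0,0,-0.3],0.06],
  [[0,0,0],[0,0,0],0.06],
])

```text
time_s: 18.5
tcp_pos: [0.557, 0.34, 0.2411]
tcp_rot: [[0.539, 0.842, 0.006], [0.842, -0.539, 0.003], [0.006, 0.003, -1.0]]
wrist_force: [0.2, -0.1, -1.3]
opening: 0.0603
gripper_force: 0.0
```

```bash
python3 look.py - small_round:0.004
```

```text
18.5 [0.557  0.34   0.2411] dt 0.081
small_round 0.67 [292. 199.  50.  52.] [0.5542 0.3397 0.    ] 0.074
```

Emit:
creep_tool([
  [[0,0,0],[-0.4,0.62,0],0.06],
  [[0,0,0],[-0.54,0.82,0],0.06],
  [[0,0,0],[-0.54,0.82,0],0.06],
  [[0,0,0],[-0.54,0.82,0],0.06],
  [[0,0,0],[-0.5,0.76,0],0.06],
])

```text
time_s: 19.1
tcp_pos: [0.6489, 0.1272, 0.2349]
tcp_rot: [[0.54, 0.842, -0.003], [0.842, -0.54, -0.001], [-0.002, -0.002, -1.0]]
wrist_force: [0.5, 1.8, -0.5]
opening: 0.0598
gripper_force: 0.0
```

Emit:
creep_tool([
  [[0,0,0],[-0.22,0.32,0],0.06],
  [[0,0,-0.0528],[0,0,0],0.07],
  [[0,0,0],[0,0,0],0.07],
  [[0,0,0],[0,0,0],0.07],
])

```text
time_s: 19.5
tcp_pos: [0.656, 0.1121, 0.2357]
tcp_rot: [[0.469, 0.883, -0.002], [0.883, -0.469, -0.0], [-0.001, -0.001, -1.0]]
wrist_force: [-1.0, 0.2, -0.7]
opening: 0.0697
gripper_force: 0.0
```

```bash
python3 look.py w8 vice nest_vice
```

```text
19.5 [0.656  0.1121 0.2357] dt 0.014
vice 0.61 [292. 168.  56. 115.] [0.653  0.109  7.2408] 0.047
nest_vice 0.77 [ 71. 314. 106.  49.] [0.4445 0.109  0.2243] 0.601
```

View pics/w8.png

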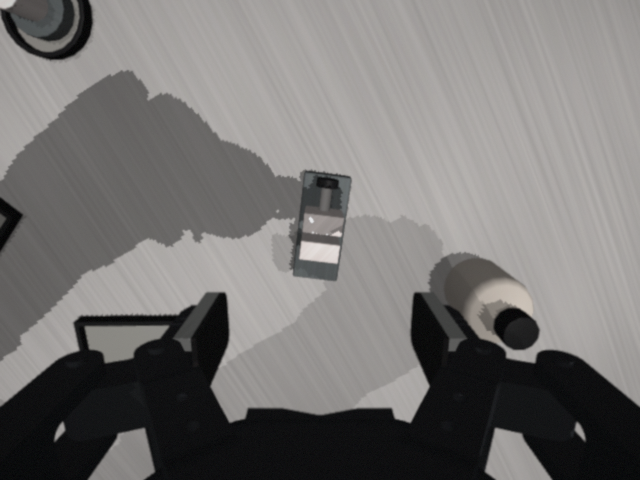

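Vice is at (322,225) with knob forward, bottle at right (490,300), small holder seated in its nest at upper left.

To row units: 0.03 m is 0.6, 0.125 rad / 1.5708 = 0.0796.

Emit:
creep_tool([
  [[0,0,0.0796],[0,0,0],0.05],
  [[0,0,0],[0,0,0.6],0.05],
  [[0,0,0],[0,0,0],0.05],
  [[0,0,0],[0,0,0],0.05],
])

```text
time_s: 20.05
tcp_pos: [0.6559, 0.112, 0.2064]
tcp_rot: [[0.574, 0.819, -0.002], [0.819, -0.574, -0.0], [-0.001, -0.001, -1.0]]
wrist_force: [0.4, -0.7, 0.2]
opening: 0.0498
gripper_force: 0.0
```

```bash
python3 look.py - vice; python3 go.py 0.9576 0.653 0.109 0.0925
```

```text
20.05 [0.6559 0.112  0.2064] dt 0.035
vice 0.63 [296. 176.  51. 118.] [0.6535 0.109  0.9505] 0.052
q [ 0.169  0.485 -0.017  1.067 -0.     2.351] tcp [0.6571 0.1119 0.2079] t 20.15
rotvec [ 0.0011 -0.0008  0.0017]
d [-0.0047 -0.0017  0.1154] dnow [-0.0048 -0.0018  0.1154] q6 after 2.35
```

To row units: 0.04 m is 0.8, 0.03 m is 0.6.

Emit:
creep_tool([
  [[0,0,0],[-0.09,-0.03,0.6],0.05],
  [[0,0,0],[0,0,0.8],0.05],
  [[0,0,0],[0,0,0.5],0.05],
  [[0,0,0],[0,0,0.28],0.05],
  [[0,0,0],[0,0,0.12],0.05],
])

```text
time_s: 20.65
tcp_pos: [0.6528, 0.1087, 0.0912]
tcp_rot: [[0.574, 0.819, -0.001], [0.819, -0.574, -0.0], [-0.001, -0.0, -1.0]]
wrist_force: [0.5, 0.3, 0.4]
opening: 0.0499
gripper_force: 0.0
```

Emit:
creep_tool([
  [[0,0,0],[0,0,0],0.05],
  [[0,0,0],[0,0,0],0.05],
  [[0,0,0],[0,0,0],0.015],
  [[0,0,0],[0,0,0],0.015],
  [[0,0,0],[0,0,0],0.015],
], squeeze=60)

```text
time_s: 21.15
tcp_pos: [0.6542, 0.1088, 0.0935]
tcp_rot: [[0.574, 0.819, 0.003], [0.819, -0.574, 0.0], [0.002, 0.003, -1.0]]
wrist_force: [-0.1, 0.1, 6.1]
opening: 0.0266
gripper_force: 60.1
```

Emit:
creep_tool([
  [[0,0,0],[0,0,0],0.015],
  [[0,0,0],[0,0,0],0.015],
])

```text
time_s: 21.35
tcp_pos: [0.6542, 0.1088, 0.0935]
tcp_rot: [[0.574, 0.819, 0.003], [0.819, -0.574, 0.0], [0.002, 0.002, -1.0]]
wrist_force: [1.0, -0.2, 4.8]
opening: 0.0267
gripper_force: 60.1
```

To row units: -0.04 m is -0.8, -0.03 m is -0.6.

Emit:
creep_tool([
  [[0,0,0],[0,0,-0.2],0.015],
  [[0,0,0],[0,0,-0.6],0.015],
  [[0,0,0],[0,0,-0.8],0.015],
  [[0,0,0],[0,0,-0.4],0.015],
  [[0,0,0],[-0.4,-0.44,0],0.015],
])

```text
time_s: 21.85
tcp_pos: [0.6282, 0.1057, 0.1965]
tcp_rot: [[0.574, 0.818, 0.01], [0.819, -0.574, 0.002], [0.007, 0.008, -1.0]]
wrist_force: [0.8, -0.7, -3.4]
opening: 0.0271
gripper_force: 60.0
```

Emit:
creep_tool([
  [[0,0,0],[-0.6,-0.68,0],0.015],
  [[0,0,0],[-0.66,-0.74,0],0.015],
  [[0,0,0],[-0.56,-0.62,0],0.015],
  [[0,0,0],[-0.32,-0.352,0],0.015],
  [[0,0,-0.0637],[0,0,0],0.015],
])

```text
time_s: 22.35
tcp_pos: [0.4595, 0.0854, 0.1916]
tcp_rot: [[0.488, 0.873, -0.004], [0.873, -0.488, -0.001], [-0.003, -0.003, -1.0]]
wrist_force: [-0.1, 0.3, -1.7]
opening: 0.0268
gripper_force: 60.0
```

Emit:
creep_tool([
  [[0,0,-0.0923],[0,0,0],0.015],
  [[0,0,-0.0923],[0,0,0],0.015],
  [[0,0,-0.0923],[0,0,0],0.015],
  [[0,0,-0.0923],[0,0,0],0.015],
  [[0,0,-0.0923],[0,0,0],0.015],
])

```text
time_s: 22.85
tcp_pos: [0.4636, 0.086, 0.192]
tcp_rot: [[-0.217, 0.976, -0.0], [0.976, 0.217, -0.0], [-0.0, -0.0, -1.0]]
wrist_force: [-0.0, 0.6, -3.0]
opening: 0.0266
gripper_force: 59.9
```

Emit:
creep_tool([
  [[0,0,-0.0923],[0,0,0],0.015],
  [[0,0,-0.0923],[0,0,0],0.015],
  [[0,0,-0.0923],[0,0,0],0.015],
  [[0,0,-0.0923],[0,0,0],0.015],
  [[0,0,-0.0923],[0,0,0],0.015],
])

```text
time_s: 23.35
tcp_pos: [0.4636, 0.086, 0.192]
tcp_rot: [[-0.81, 0.586, -0.0], [0.586, 0.81, -0.0], [0.0, -0.0, -1.0]]
wrist_force: [-0.1, 0.2, -3.0]
opening: 0.0269
gripper_force: 59.9
```

Emit:
creep_tool([
  [[0,0,-0.0891],[0,0,0],0.015],
  [[0,0,0],[0,0,0],0.015],
  [[0,0,0],[0,0,0],0.015],
])

```text
time_s: 23.65
tcp_pos: [0.4638, 0.0861, 0.1919]
tcp_rot: [[-0.88, 0.476, 0.0], [0.476, 0.88, -0.0], [-0.0, -0.0, -1.0]]
wrist_force: [0.4, -0.2, -2.5]
opening: 0.0272
gripper_force: 59.9
```

```bash
python3 look.py w9; python3 go.py 2.65 0.465 0.0857 0.0975
```

```text
23.65 [0.4638 0.0861 0.1919] dt 0.007
q [ 0.184  0.154 -0.52   0.897 -0.     0.679] tcp [0.4639 0.0861 0.1919] t 23.7
rotvec [-0.      0.0002 -0.0039]
d [-0.0011  0.0002  0.0944] dnow [-0.0011  0.0002  0.0944] q6 after 0.67
```

View pics/w9.png

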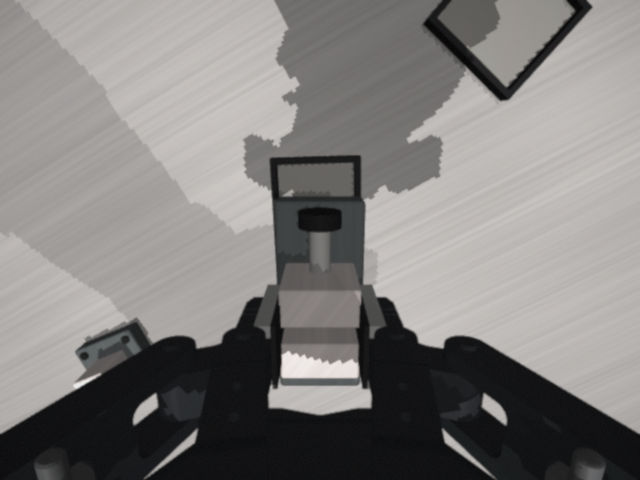

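The nest rim front edge is at row 156, columns 270–361; the held vice's foot is at columns 274–364, row 200. Measuring the offset by depth.

```bash
cat > off.py <<'E'
from h import *
import sys
off=float(sys.argv[1]) # tcp height above held underside
c,o=wrist(); R=np.array(o["tcp_rot"]); t=np.array(o["tcp_pos"]); print(t.round(4))
D=c["depth"]; v,u=np.mgrid[0:480,0:640]; q=((ray(c,np.c_[u.ravel(),v.ravel()])*D.ravel()[:,None])@c["pose"][:3,:3].T+c["pose"][:3,3])
h=q[:,2].reshape(480,640); q=((q-t)@R).reshape(480,640,3)
for n,lo,hi in(("rim",.007,.016),("foot",t[2]-off+.011,t[2]-off+.017)):
    m=(h>lo)&(h<hi)&(np.hypot(q[...,0],q[...,1])<.07)&(c["img"].mean(2)<(70 if n=="rim" else 130))
    m=cv2.morphologyEx(m.astype(np.uint8),cv2.MORPH_OPEN,np.ones((2,2)))>0
    p=q[m]; a,b=np.percentile(p[:,1],[1,99]); f=p[p[:,0]>np.percentile(p[:,0],99)-.004] if len(p) else p
    print(n,m.sum(),"y mid %.4f width %.4f xmax %.4f h %.4f"%((a+b)/2,b-a,np.percentile(p[:,0],99.),np.median(h[m])),"front slope %.3f"%np.polyfit(f[:,1],f[:,0],1)[0])
E
python3 off.py 0.0935
```

```text
[0.4639 0.0861 0.1919]
rim 1082 y mid -0.0013 width 0.0588 xmax 0.0540 h 0.0107 front slope 0.019
foot 4815 y mid 0.0072 width 0.0487 xmax 0.0423 h 0.1112 front slope 0.005
```

To row units: 0.03 m is 0.6, 0.015 m is 0.3, -0.015 rad / 1.5708 = -0.0095.

Emit:
creep_tool([
  [[0,0,-0.0095],[0.014,-0.02,0.6],0.015],
  [[0,0,0],[0,0,0.5],0.015],
  [[0,0,0],[0,0,0.3],0.015],
  [[0,0,0],[0,0,0.1],0.015],
  [[0,0,0],[0,0,0],0.015],
])

```text
time_s: 24.25
tcp_pos: [0.4626, 0.0855, 0.1163]
tcp_rot: [[-0.888, 0.46, -0.001], [0.46, 0.888, -0.0], [0.001, -0.001, -1.0]]
wrist_force: [-0.7, 0.1, -1.9]
opening: 0.0269
gripper_force: 59.9
```

Emit:
creep_tool([
  [[0,0,0],[0,0,0],0.015],
])

```text
time_s: 24.35
tcp_pos: [0.4636, 0.0856, 0.1175]
tcp_rot: [[-0.888, 0.46, 0.001], [0.46, 0.888, 0.0], [-0.001, 0.001, -1.0]]
wrist_force: [0.9, -0.8, -2.8]
opening: 0.0265
gripper_force: 59.9
```

```bash
python3 off.py .0935
```

```text
[0.4636 0.0856 0.1175]
rim 3245 y mid 0.0000 width 0.0589 xmax 0.0542 h 0.0107 front slope 0.007
foot 4761 y mid 0.0025 width 0.0392 xmax 0.0424 h 0.0368 front slope 0.000
```

To row units: 0.008 m is 0.16, 0.006 m is 0.12.

Emit:
creep_tool([
  [[0,0,0],[0.016,0,0.16],0.015],
  [[0,0,0],[0,0,0.12],0.015],
  [[0,0,0],[0,0,0.06],0.015],
  [[0,0,0],[0,0,0.03],0.015],
  [[0,0,0],[0,0,0],0.015],
])

```text
time_s: 24.9
tcp_pos: [0.4621, 0.0858, 0.0979]
tcp_rot: [[-0.888, 0.46, -0.0], [0.46, 0.888, -0.0], [0.0, -0.0, -1.0]]
wrist_force: [-0.2, 0.2, -2.8]
opening: 0.0268
gripper_force: 59.9
```

Emit:
creep_tool([
  [[0,0,0],[0,0,0.02],0.015],
  [[0,0,0],[0,0,0],0.015],
  [[0,0,0],[0,0,0.016],0.015],
  [[0,0,0],[0,0,0],0.015],
])

```text
time_s: 25.3
tcp_pos: [0.4625, 0.0859, 0.0974]
tcp_rot: [[-0.888, 0.46, 0.001], [0.46, 0.888, -0.0], [-0.001, 0.0, -1.0]]
wrist_force: [-3.8, -0.5, 9.2]
opening: 0.027
gripper_force: 61.6
```

To row units: -0.04 m is -0.8, -0.015 m is -0.3.

Emit:
creep_tool([
  [[0,0,0],[0,0,0],0.05],
  [[0,0,0],[0,0,0],0.05],
  [[0,0,0],[0,0,0],0.05],
  [[0,0,0],[0,0,-0.3],0.05],
  [[0,0,0],[0,0,-0.8],0.05],
])

```text
time_s: 25.8
tcp_pos: [0.4597, 0.0854, 0.1492]
tcp_rot: [[-0.888, 0.46, -0.006], [0.46, 0.888, -0.001], [0.005, -0.004, -1.0]]
wrist_force: [1.0, 0.1, -0.1]
opening: 0.0503
gripper_force: 0.0
```

Emit:
creep_tool([
  [[0,0,0],[0,0,-0.8],0.06],
  [[0,0,0],[0,0,-0.6],0.06],
  [[0,0,0],[0,0,-0.3],0.06],
  [[0,0,0],[0,0,0],0.06],
  [[0,0,0],[0,0,0],0.06],
])

```text
time_s: 26.3
tcp_pos: [0.4622, 0.0859, 0.236]
tcp_rot: [[-0.888, 0.46, 0.0], [0.46, 0.888, -0.0], [-0.0, 0.0, -1.0]]
wrist_force: [-0.0, -0.2, -0.9]
opening: 0.0598
gripper_force: 0.0
```

```bash
python3 look.py - vice:0.004 nest_vice nest_square
```

```text
26.3 [0.4622 0.0859 0.236 ] dt 0.026
vice 0.76 [295. 169.  46. 108.] [0.4615 0.0863 2.6616] 0.053
nest_vice 0.87 [282. 155.  76. 135.] [0.4623 0.0852 2.6801] 0.532
nest_square 0.6 [415.   1. 143. 110.] [0.3946 0.251  1.9382] 0.024
```

Emit:
creep_tool([
  [[0,0,0.0942],[0,0,0],0.06],
  [[0,0,0.0942],[0,0,0],0.06],
  [[0,0,0.0942],[0,0,0],0.06],
  [[0,0,0.0942],[0,0,0],0.06],
  [[0,0,0.0942],[0,0,0],0.06],
])

```text
time_s: 27.0
tcp_pos: [0.4618, 0.0858, 0.2354]
tcp_rot: [[-0.34, 0.94, -0.001], [0.94, 0.34, -0.0], [0.0, -0.002, -1.0]]
wrist_force: [0.4, 0.0, 1.0]
opening: 0.0604
gripper_force: 0.0
```

Emit:
creep_tool([
  [[0,0,0.0942],[0,0,0],0.06],
  [[0,0,0.0942],[0,0,0],0.06],
  [[0,0,0.0942],[0,0,0],0.06],
  [[0,0,0],[0,0,0],0.06],
])

```text
time_s: 27.4
tcp_pos: [0.4618, 0.0858, 0.2355]
tcp_rot: [[0.091, 0.996, -0.001], [0.996, -0.091, -0.0], [-0.001, -0.001, -1.0]]
wrist_force: [0.4, 0.1, -0.4]
opening: 0.0602
gripper_force: 0.0
```

```bash
python3 look.py - vice:0.004 nest_square; python3 go.py 1.48 .4796 -.0925 .235
```

```text
27.4 [0.4618 0.0858 0.2355] dt 0.131
vice 0.66 [260. 182. 118.  83.] [0.4621 0.0866 2.6523] 0.077
nest_square 0.72 [149.   0. 126.  71.] [0.396  0.2521 0.3727] 0.022
q [ 0.184  0.112 -0.459  1.    -0.     1.842] tcp [0.462  0.0859 0.2359] t 27.55
rotvec [-0.0006  0.0004  0.003 ]
d [-0.176   0.0337  0.0009] dnow [-0.1761  0.0332  0.001 ] q6 after 1.47
```

Vice seated in its nest; the square nest is at (0.3953, 0.2515), yaw ≈ 0.37. Now over to the square.

To row units: -0.045 m is -0.9, -0.035 m is -0.7.

Emit:
creep_tool([
  [[0,0,0],[-0.6,0.12,0],0.06],
  [[0,0,0],[-0.9,0.17,0],0.06],
  [[0,0,0],[-0.9,0.17,0],0.06],
  [[0,0,0],[-0.7,0.14,0],0.06],
  [[0,0,0],[-0.32,0.06,0],0.06],
])

```text
time_s: 28.05
tcp_pos: [0.4797, -0.0901, 0.2364]
tcp_rot: [[0.091, 0.996, 0.0], [0.996, -0.091, -0.001], [-0.001, 0.001, -1.0]]
wrist_force: [-0.2, 0.5, -0.4]
opening: 0.06
gripper_force: 0.0
```

Emit:
creep_tool([
  [[0,0,0],[-0.1,0.02,0],0.06],
  [[0,0,0],[0,0,0],0.06],
  [[0,0,0],[0,0,0],0.06],
])

```text
time_s: 28.35
tcp_pos: [0.48, -0.0917, 0.2363]
tcp_rot: [[0.089, 0.996, -0.0], [0.996, -0.089, 0.0], [0.0, -0.0, -1.0]]
wrist_force: [-0.1, -0.2, -0.2]
opening: 0.0603
gripper_force: 0.0
```

```bash
python3 look.py w10 square; python3 go.py 1.48 .4796 -.0925 .0925
```

```text
28.35 [ 0.48   -0.0917  0.2363] dt 0.01
square 0.95 [290. 192.  62.  63.] [ 0.4788 -0.092   1.4611] 0.07
q [-0.188  0.146 -0.419  1.006  0.     1.471] tcp [ 0.4801 -0.0914  0.2364] t 28.45
rotvec [ 0.     -0.0002  0.002 ]
d [-0.0011 -0.0004  0.1439] dnow [-0.0011 -0.0004  0.1439] q6 after 1.47
```

View pics/w10.png

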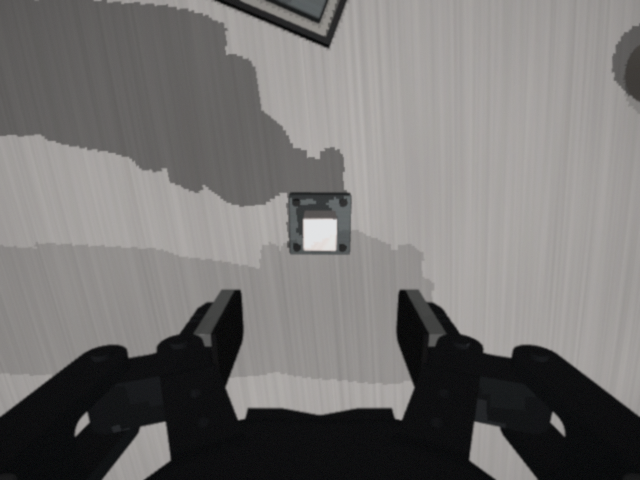

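The square is centred at (320,223) and aligned with the tool. Picking it, then lifting.

To row units: 0.045 m is 0.9, 0.04 m is 0.8, 0.01 rad / 1.5708 = 0.0064.

Emit:
creep_tool([
  [[0,0,0],[-0.02,-0.02,0.8],0.05],
  [[0,0,0.0064],[0,0,0.9],0.05],
  [[0,0,0],[0,0,0.6],0.05],
  [[0,0,0],[0,0,0.36],0.05],
  [[0,0,0],[0,0,0.22],0.05],
])

```text
time_s: 28.95
tcp_pos: [0.4781, -0.0923, 0.0909]
tcp_rot: [[0.099, 0.995, -0.002], [0.995, -0.099, 0.0], [0.0, -0.002, -1.0]]
wrist_force: [0.1, -0.4, 1.0]
opening: 0.0498
gripper_force: 0.0
```

Emit:
creep_tool([
  [[0,0,0],[0,0,0],0.05],
  [[0,0,0],[0,0,0],0.05],
  [[0,0,0],[0,0,0],0.015],
  [[0,0,0],[0,0,0],0.015],
  [[0,0,0],[0,0,0],0.015],
], squeeze=50)

```text
time_s: 29.45
tcp_pos: [0.4801, -0.0935, 0.0938]
tcp_rot: [[0.101, 0.995, 0.003], [0.995, -0.101, -0.0], [-0.0, 0.003, -1.0]]
wrist_force: [-0.1, 2.1, 6.6]
opening: 0.0231
gripper_force: 50.7
```

Emit:
creep_tool([
  [[0,0,0],[0,0,0],0.015],
  [[0,0,0],[0,0,0],0.015],
])

```text
time_s: 29.65
tcp_pos: [0.4801, -0.0935, 0.0938]
tcp_rot: [[0.101, 0.995, 0.003], [0.995, -0.101, -0.0], [-0.0, 0.003, -1.0]]
wrist_force: [0.3, 0.8, 6.1]
opening: 0.023
gripper_force: 50.7
```

To row units: -0.04 m is -0.8, -0.03 m is -0.6.

Emit:
creep_tool([
  [[0,0,0],[0,0,-0.2],0.015],
  [[0,0,0],[0,0,-0.6],0.015],
  [[0,0,0],[0,0,-0.8],0.015],
  [[0,0,0],[0,0,-0.4],0.015],
  [[0,0,0],[0.4,-0.142,0],0.015],
])

```text
time_s: 30.15
tcp_pos: [0.4769, -0.0743, 0.1967]
tcp_rot: [[0.103, 0.995, 0.008], [0.995, -0.103, -0.002], [-0.002, 0.008, -1.0]]
wrist_force: [1.2, 0.2, -3.7]
opening: 0.0232
gripper_force: 49.9
```

Emit:
creep_tool([
  [[0,0,0],[0.88,-0.314,0],0.015],
  [[0,0,0],[0.88,-0.314,0],0.015],
  [[0,0,0],[0.88,-0.314,0],0.015],
  [[0,0,0],[0.88,-0.314,0],0.015],
  [[0,0,0],[0.88,-0.314,0],0.015],
])

```text
time_s: 30.65
tcp_pos: [0.4171, 0.1555, 0.1931]
tcp_rot: [[0.101, 0.995, 0.001], [0.995, -0.101, -0.0], [-0.0, 0.001, -1.0]]
wrist_force: [1.2, 0.1, -3.1]
opening: 0.0231
gripper_force: 49.8
```

Emit:
creep_tool([
  [[0,0,0],[0.88,-0.314,0],0.015],
  [[0,0,0],[0.7,-0.24,0],0.015],
  [[0,0,0],[0.314,-0.12,0],0.015],
  [[0,0,-0.0637],[0,0,0],0.015],
  [[0,0,-0.0891],[0,0,0],0.015],
])

```text
time_s: 31.15
tcp_pos: [0.3934, 0.2522, 0.1928]
tcp_rot: [[-0.145, 0.989, 0.0], [0.989, 0.145, -0.0], [-0.0, -0.0, -1.0]]
wrist_force: [-0.2, 0.2, -3.6]
opening: 0.0232
gripper_force: 49.7
```

Emit:
creep_tool([
  [[0,0,-0.0891],[0,0,0],0.015],
  [[0,0,-0.056],[0,0,0],0.015],
  [[0,0,0],[0,0,0],0.015],
  [[0,0,0],[0,0,0],0.015],
])

```text
time_s: 31.55
tcp_pos: [0.3939, 0.2515, 0.1927]
tcp_rot: [[-0.357, 0.934, 0.0], [0.934, 0.357, -0.0], [-0.0, 0.0, -1.0]]
wrist_force: [0.3, -0.3, -3.5]
opening: 0.0234
gripper_force: 49.7
```

```bash
python3 look.py w11; python3 off.py .0938;  python3 go.py 1.94 0.3953 0.2515 0.0978
```

```text
31.55 [0.3939 0.2515 0.1927] dt 0.006
[0.394  0.2515 0.1926]
rim 1205 y mid 0.0012 width 0.0687 xmax 0.0340 h 0.0107 front slope 0.007
foot 4525 y mid 0.0082 width 0.0645 xmax 0.0253 h 0.1118 front slope -0.001
q [ 0.568  0.145 -0.528  0.897 -0.     1.774] tcp [0.394  0.2516 0.1926] t 31.65
rotvec [ 0.0002  0.0002 -0.0036]
d [-0.0005  0.0012  0.0948] dnow [-0.0005  0.0012  0.0948] q6 after 1.77
```

View pics/w11.png

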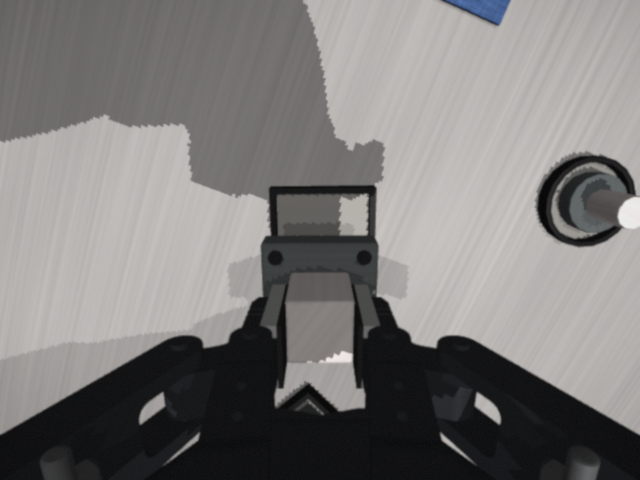

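Aligned: rim front columns 268–376 with the foot at 262–378 above it, and the small round seated at right. Lowering.

To row units: 0.03 m is 0.6, -0.002 m is -0.04.

Emit:
creep_tool([
  [[0,0,0],[-0.04,0.02,0.6],0.015],
  [[0,0,0],[0,0,0.5],0.015],
  [[0,0,0],[0,0,0.3],0.015],
  [[0,0,0],[0,0,0.1],0.015],
  [[0,0,0],[0,0,0],0.015],
])

```text
time_s: 32.15
tcp_pos: [0.3954, 0.2499, 0.117]
tcp_rot: [[-0.358, 0.934, -0.001], [0.934, 0.358, -0.001], [-0.0, -0.001, -1.0]]
wrist_force: [0.3, 0.3, -2.9]
opening: 0.0229
gripper_force: 49.7
```

Emit:
creep_tool([
  [[0,0,0],[0,0,0],0.015],
])

```text
time_s: 32.25
tcp_pos: [0.3963, 0.2504, 0.1181]
tcp_rot: [[-0.359, 0.933, 0.001], [0.933, 0.359, 0.0], [-0.0, 0.001, -1.0]]
wrist_force: [0.8, 0.5, -2.9]
opening: 0.0228
gripper_force: 49.7
```

```bash
python3 off.py .0938
```

```text
[0.3963 0.2504 0.1181]
rim 2981 y mid -0.0004 width 0.0691 xmax 0.0361 h 0.0108 front slope 0.004
foot 4532 y mid 0.0020 width 0.0521 xmax 0.0252 h 0.0373 front slope 0.001
```

Emit:
creep_tool([
  [[0,0,0],[0,0,0.14],0.015],
  [[0,0,0],[0,0,0.12],0.015],
  [[0,0,0],[0,0,0.07],0.015],
  [[0,0,0],[0,0,0.02],0.015],
  [[0,0,0],[0,0,0],0.015],
])

```text
time_s: 32.8
tcp_pos: [0.3956, 0.25, 0.0996]
tcp_rot: [[-0.359, 0.933, -0.0], [0.933, 0.359, -0.0], [-0.0, -0.0, -1.0]]
wrist_force: [0.3, -0.1, -2.7]
opening: 0.0235
gripper_force: 49.8
```

To row units: 0.001 m is 0.02, 0.0005 m is 0.01.

Emit:
creep_tool([
  [[0,0,0],[0,0,0.02],0.015],
  [[0,0,0],[0,0,0],0.015],
  [[0,0,0],[0,0,0.02],0.015],
  [[0,0,0],[0,0,0.01],0.015],
  [[0,0,0],[0,0,0],0.015],
])

```text
time_s: 33.3
tcp_pos: [0.3959, 0.2502, 0.0978]
tcp_rot: [[-0.359, 0.933, 0.001], [0.933, 0.359, 0.0], [-0.0, 0.001, -1.0]]
wrist_force: [-0.8, -0.8, 2.6]
opening: 0.0229
gripper_force: 50.4
```

Contact with the floor at the expected height. Releasing and retreating.

To row units: -0.04 m is -0.8, -0.015 m is -0.3.

Emit:
creep_tool([
  [[0,0,0],[0,0,0],0.05],
  [[0,0,0],[0,0,0],0.05],
  [[0,0,0],[0,0,0],0.05],
  [[0,0,0],[0,0,-0.3],0.05],
  [[0,0,0],[0,0,-0.8],0.05],
])

```text
time_s: 33.8
tcp_pos: [0.3936, 0.2488, 0.1502]
tcp_rot: [[-0.359, 0.933, -0.005], [0.933, 0.359, -0.004], [-0.002, -0.006, -1.0]]
wrist_force: [0.4, 0.5, -0.0]
opening: 0.0501
gripper_force: 0.0
```

Emit:
creep_tool([
  [[0,0,0],[0,0,-0.8],0.05],
  [[0,0,0],[0,0,-0.7],0.05],
  [[0,0,0],[0,0,-0.3],0.05],
  [[0,0,0],[0,0,0],0.05],
  [[0,0,0],[0,0,0],0.05],
])

```text
time_s: 34.3
tcp_pos: [0.3956, 0.2501, 0.2419]
tcp_rot: [[-0.359, 0.933, 0.0], [0.933, 0.359, -0.0], [-0.0, 0.0, -1.0]]
wrist_force: [-0.7, 0.5, -0.9]
opening: 0.0496
gripper_force: 0.0
```

```bash
python3 look.py - square:0.004 nest_square; python3 - <<'E'
from h import *
a=env.camera("scene")["img"][130:330,60:460,::-1]; b=env.camera("side")["img"][120:430,180:440,::-1]
cv2.imwrite("pics/f.png",np.hstack([cv2.resize(a,(480,240)),cv2.resize(b,(300,358))[:240]]) if 0 else np.hstack([cv2.resize(cv2.copyMakeBorder(a,0,110,0,0,0),(480,372)),cv2.resize(b,(312,372))]))
for n,z in(("small_round",.004),("large_round",.004),("vice",.004),("square",.004)):
    V=[(c,s[0]["mask"].astype(float)) for k in("scene","side") for c in [env.camera(k)] if (s:=env.silhouettes(n,k))]
    if V: print(n,*fit(n,V,z))
E
```

```text
34.3 [0.3956 0.2501 0.2419] dt 0.031
square 0.88 [288. 188.  64.  63.] [0.3945 0.251  0.3858] 0.069
nest_square 0.76 [276. 172.  92.  93.] [0.3953 0.2513 1.9398] 0.508
small_round [0.5567 0.3405 0.    ] 0.239
large_round [ 0.5272 -0.3623  0.    ] 0.13
vice [ 0.4615  0.0871 -0.5981] 0.173
square [0.3956 0.2558 0.3475] 0.224
```

View pics/f.png

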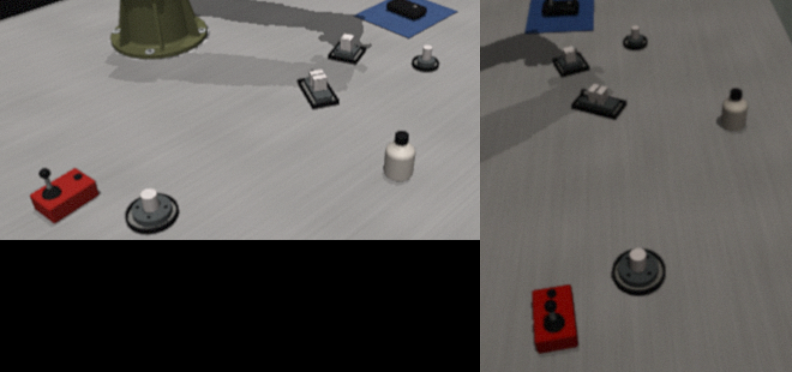

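All four holders sit flat in their nests (square (348,48), small (427,58), vice (319,88), large (151,205)), with the bottle and joystick where they were. Handing in.

```bash
python3 -c "
from station import env
print(env.close_job())"
```

```text
the job is handed in; nothing more can be done
None
```

All four work-holders are set down flat in their matching nests, with the joystick box and bottle left in place, and the job was handed in after about 34.5 s; the small round holder touched its nest rim once at about 32 N before I re-aligned it.

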